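Set the torque driver to five

ROBOT

A 6-joint arm with a two-finger parallel gripper is mounted at the origin on a cart in front of the work surface, level with it; the furniture and walls round the work are solid. World frame = base frame: x ahead of the robot, y to its left, z up, the work surface at z = 0. Lengths are in m, angles in rad, forces in N, time in s.
With the tool pointing down it reaches from about 0.35 to 0.975 m from the base axis. Payload 4.9 kg.
Tool frame: the origin (TCP) lies midway between the tips of the shut fingers; the grasp point (between the pads) lies 19 mm behind it; z points along the fingers, y is the line along which they close (so a half turn about z gives the same grasp; the last joint's range is limited). The gripper opens to 85 mm and grips with 20 to 120 N. Pads are 22 mm wide; open, the fingers measure 114 mm over their backs; the gripper's body (76 mm by 85 mm) begins 54 mm behind the grasp point. The pads swing forward as they close: fully open they stand 13 mm farther back than shut.
Start: joints at [0.99, 0.053, 1.613, -0, 1.476, -0.119], TCP at [0.278, 0.56, 0.211] pointing down, gripper open.
Joint ranges: [-3.01, 3.01], [-1.01, 2.22], [0.06, 2.58], [-1.02, 4.17], [0.09, 2.62], [-3.14, 3.14]. Speed limits (rad/s): [2.57, 2.57, 3.14, 3.14, 3.14, 3.14].

INTERFACE

Orientations are given as a unit quaternion [w, x, y, z].
In Python, from plant import * gives the robot as it stands.
- The arm moves only by the tool jog_arm, never from a script. Its argument "targets" is a list of rows, each a list of 3 entries, a list of its own where there are three numbers: the shift along the tool's x, y, z in units of 25 mm (1.0 is 25 mm), then the turn, a rotation vector about the tool's x, y, z in units of 8 degrees (1.0 is 8 degrees), then the opening in per cent of the stroke, from 0 (shut) to 100 (fully open). A call has 1 to 8 rows; each row is the pose to reach, as a shift and turn from the pose commanded when the call began, along the tool's axes at that moment; what a row does not reach only later rows make up. A row lasts 1/8 s, in which the tool goes at most 62.5 mm and 10.7 degrees, less where a joint would pass 70% of its speed; a pose out of reach is approached as far as the arm can. A call with a gripper value outside its range is refused whole. The fingers move at their own pace and stop on an object; the grip force is fixed at half the most. Time passes only in rows, so rows that repeat a pose let the fingers close. It gives the time, the measured TCP pose, the force, the opening and the grip force at its end, in the units of the state.
- state(): the state, without advancing time (a new reading comes with each control period).
- grab_frame(name): name is "side" or "top" or "wrist"; returns (picture, depth): 384x512x3 uint8, red, green, blue; 384x512 float32, m along the optical axis (not along the pixel's ray), 0 where there is no reading.
- camera_params(name): a dict with "fovy" (degrees; the focal length in pixels is half the picture's height over the tangent of half this angle, whatever the lens; pixels are square), "cx", "cy" (the principal point, pixels), "rvec" (rotation vector, rad) and "tvec" (3), from world to camera coordinates, as OpenCV has them; the wrist camera has in their place "hand_eye" (4x4, takes a point from camera to tool coordinates, whose origin is the TCP and whose axes are the flange's). Camera axes: x right, y down, z forward; pixel columns grow to the right and rows downward; lengths in m; the calibration is good to about 2 mm. A picture is of the moment at which its call begins: read the wrist's pose just before it. camera_params takes no time and is no camera call.
- job_done(): hands the job in; it is judged then, once.
The state is a dict: "time": time; "joint_pos": joint angles; "joint_vel": joint speeds; "joint_efforts": joint torques, N m; "tool_pos": TCP position; "tool_rot": TCP orientation; "contact_force": force on the tool from outside, world axes, zero at the start; "ft_torque": the same for the moment, N m; "gripper_width": opening from 0.0 (shut) to 1.0 (fully open); "grasp_force": force on a finger pad.
Only numpy, scipy, OpenCV 4.12 (cv2) and the standard library are available. Lean on these libraries where they do the work, as an engineer would, in place of code of your own. Each camera call takes 0.05 s, during which the arm holds its last target. There are 200 camera calls.

TASK

Set the torque screwdriver with the red handle and red cap to 5: turn its scale sleeve until it clicks into the 5 mark, then let go. Leave the settings of the blue and the yellow driver as they are.

Things in the scene. Friction and masses are not known exactly. Their poses are not given: they have to be found in the camera images.
- red_sleeve (a joint): Angle of the red driver's sleeve, rad, growing clockwise seen from above. Clicks are 25 deg (0.436 rad) apart: value 1 is at 0, value v at (v-1) x 0.436, value 5 at 1.745, 7 the last. It begins at 2, 3 or 4, so 5 lies 25 to 75 deg clockwise of the start. It turns lightly (0.05 N m) and springs into the nearest click when let go.
- red_grip (a point): Centre of the red driver's sleeve (on its axis, half-way up; z up; turns with it). The driver stands bit down in a fixed 86 mm round stand. On top: dark knurled round sleeve, 42 mm across, 38 mm tall, top 134 mm above the bench, red cap. A white line on cap and side ends in a small pointer, showing the value. Only the sleeve turns.
- blue_pointer (a point): Pointer tip on the blue driver's sleeve, 27 mm from its axis. Same driver but for the colour of handle and cap; its setting stays. On all three a fixed white scale disc, 90 mm across, lies under the sleeve (19 mm below the sleeve's centre): seven ticks, each with 1 to 7 black dots for its value, rising clockwise; 4 points to -x within 29 deg.
- yellow_pointer (a point): Pointer tip on the yellow driver's sleeve, 27 mm from its turning axis, 2 mm above its scale disc. Same driver but for the colour of handle and cap; its setting stays as it is. The three stand 13 cm or more apart, in any order.

How it is judged:
By the outcome, as a careful person would: the job done as asked, in the order asked, and still so for the second after the job is handed in, with the robot touching nothing.
It also fails if it takes over 29 s, if anything falls off the work surface, if the arm or the gripper's body presses on something with over 40 N, if the wrist force passes 120 N, or if a joint passes its speed limit or range.

## Working session

There is one attempt and no reset: what is moved stays moved. The work goes in short steps, Python scripts to look and compute and a tool call to move; the robot and the scene stay as the last step left them, time stands still between calls to the robot, and variables do not carry over. Pictures are saved under pics/ and viewed, at most 10 in all, crops included, and the job is handed in when it is done.

Besides the shell and the picture viewer there is one more tool, called as name([rows], argument=value, ...), one row to a line, values as JSON. jog_arm: Moves the arm, as the interface text tells. Its arguments: {"type":"object","properties":{"targets":{"type":"array"}},"required":["targets"]}

```bash
mkdir -p pics; cat > h.py <<'E'
from plant import *
import numpy as np, cv2
from scipy.spatial.transform import Rotation as R
def cam(n):
    p=camera_params(n); f=192/np.tan(np.radians(p["fovy"])/2)
    if "hand_eye" in p:
        s=state(); q=s["tool_rot"]; T=np.eye(4); T[:3,:3]=R.from_quat([q[1],q[2],q[3],q[0]]).as_matrix(); T[:3,3]=s["tool_pos"]
        T=T@np.array(p["hand_eye"]); return f,p["cx"],p["cy"],T
    M=R.from_rotvec(p["rvec"]).as_matrix(); T=np.eye(4); T[:3,:3]=M.T; T[:3,3]=-M.T@np.array(p["tvec"]); return f,p["cx"],p["cy"],T
def ray(c,u,v,z):
    f,cx,cy,T=c; d=T[:3,:3]@np.array([(u-cx)/f,(v-cy)/f,1]); o=T[:3,3]; return o+d*(z-o[2])/d[2]
E
python3 - <<'E'
from h import *
ims=[]
for n in("top","side"):
    c=cam(n); im,d=grab_frame(n); np.savez(f"pics/{n}.npz",im=im,d=d); ims.append(im)
    print(n,c[0],c[3].round(3).tolist(), camera_params(n).keys())
    hsv=cv2.cvtColor(im,cv2.COLOR_RGB2HSV)
    for name,lo,hi in(("red",0,6),("red2",174,180),("yel",20,35),("blue",100,125)):
        m=cv2.inRange(hsv,(lo,130,70),(hi,255,255)); k,_,st,ce=cv2.connectedComponentsWithStats(m)
        for i in range(1,k):
            if st[i,4]>40: print(name,st[i].tolist(),ce[i].round(1),ray(c,*ce[i],.134).round(3))
cv2.imwrite("pics/a.png",cv2.cvtColor(np.vstack(ims)[:, :],cv2.COLOR_RGB2BGR)[:384]); cv2.imwrite("pics/b.png",cv2.cvtColor(ims[1],cv2.COLOR_RGB2BGR))
E
```

```text
top 356.2066797925253 [[0.01, -0.996, 0.09, 0.393], [-1.0, -0.01, -0.003, 0.062], [0.004, -0.09, -0.996, 1.118], [0.0, 0.0, 0.0, 1.0]] dict_keys(['fovy', 'cx', 'cy', 'rvec', 'tvec'])
red [47, 15, 38, 35, 577] [62.6 30.9] [0.955 0.616 0.134]
red [60, 40, 13, 5, 50] [66. 42.] [0.922 0.605 0.134]
red [167, 112, 11, 32, 198] [171.2 128.1] [0.672 0.294 0.134]
red [277, 162, 13, 13, 112] [282.7 167.9] [ 0.562 -0.02   0.134]
red [90, 203, 23, 20, 64] [102.3 212.3] [0.433 0.477 0.134]
red [0, 305, 84, 79, 3499] [ 27.8 355.5] [0.051 0.656 0.134]
red [238, 324, 69, 60, 1084] [266.5 343.9] [0.086 0.022 0.134]
red [274, 356, 32, 28, 109] [288.  371.1] [ 0.016 -0.036  0.134]
red [262, 360, 33, 24, 269] [274.4 372. ] [0.014 0.    0.134]
yel [206, 124, 37, 21, 661] [224.3 134. ] [0.657 0.144 0.134]
yel [334, 180, 13, 13, 116] [339.6 185.2] [ 0.515 -0.179  0.134]
yel [333, 311, 20, 16, 221] [342.3 319.5] [ 0.151 -0.182  0.134]
blue [140, 224, 12, 12, 86] [146.3 229.6] [0.387 0.354 0.134]
side 499.5709775489767 [[-0.81, -0.271, 0.52, -0.236], [-0.586, 0.35, -0.731, 1.07], [0.016, -0.897, -0.442, 0.72
[... 496 characters left out ...]
465 0.112 0.134]
red [473, 205, 39, 72, 1900] [494.4 238.9] [-0.101 -0.065  0.134]
red [389, 229, 90, 84, 4881] [434.7 276.1] [-0.039  0.168  0.134]
red [40, 284, 11, 15, 87] [ 45.7 292.4] [0.541 0.675 0.134]
red [143, 371, 15, 12, 114] [149.1 376.5] [0.227 0.703 0.134]
yel [74, 143, 20, 10, 118] [ 84.6 147.1] [1.137 0.142 0.134]
yel [289, 181, 12, 11, 100] [294.2 185.8] [ 0.424 -0.027  0.134]
yel [53, 206, 17, 9, 83] [ 60.  210.3] [0.811 0.458 0.134]
yel [132, 274, 15, 10, 41] [139.1 278.4] [0.434 0.537 0.134]
yel [133, 278, 14, 11, 44] [140.  283.5] [0.42  0.547 0.134]
blue [217, 245, 7, 8, 42] [219.3 248.5] [0.379 0.354 0.134]
blue [209, 277, 15, 10, 104] [216.5 281.2] [0.305 0.451 0.134]
```

View pics/a.png

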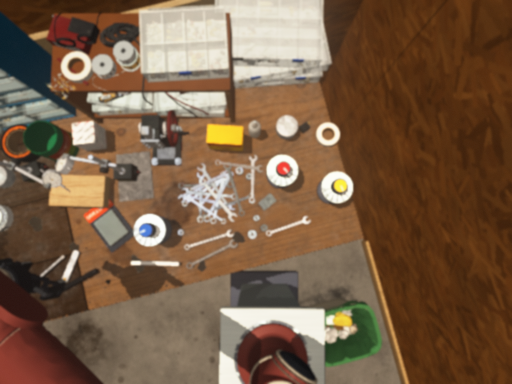

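The top view shows red at (283,169), yellow at (340,186) and blue at (147,230). Each has a white disc. Red is at about (0.562, -0.02), so I'll work out the move there in tool axes.

```bash
python3 - <<'E'
from h import *
s=state(); q=s["tool_rot"]; M=R.from_quat([q[1],q[2],q[3],q[0]]).as_matrix()
print(M.round(3).tolist(), s["tool_pos"], np.array(camera_params("wrist")["hand_eye"]).round(3).tolist(), camera_params("wrist")["fovy"])
for P in [(.5,-.02,.25),(.562,-.02,.25)]: print(M.T@(np.array(P)-s["tool_pos"])/.025)
d=np.load("pics/top.npz")["im"]; c=d[135:215,240:370]; cv2.imwrite("pics/c.png",cv2.cvtColor(cv2.resize(c,None,fx=6,fy=6,interpolation=2),cv2.COLOR_RGB2BGR))
E
```

```text
[[-0.895, 0.446, -0.001], [0.446, 0.895, -0.002], [0.0, -0.002, -1.0]] [0.27814445 0.55904033 0.20998455] [[0.001, -0.948, -0.319, 0.082], [1.0, 0.0, 0.001, -0.001], [-0.001, -0.319, 0.948, -0.163], [0.0, 0.0, 0.0, 1.0]] 64.88508042393988
[-18.26398172 -16.78470498  -1.57314136]
[-20.48422434 -15.67975401  -1.57560526]
```

View pics/c.png

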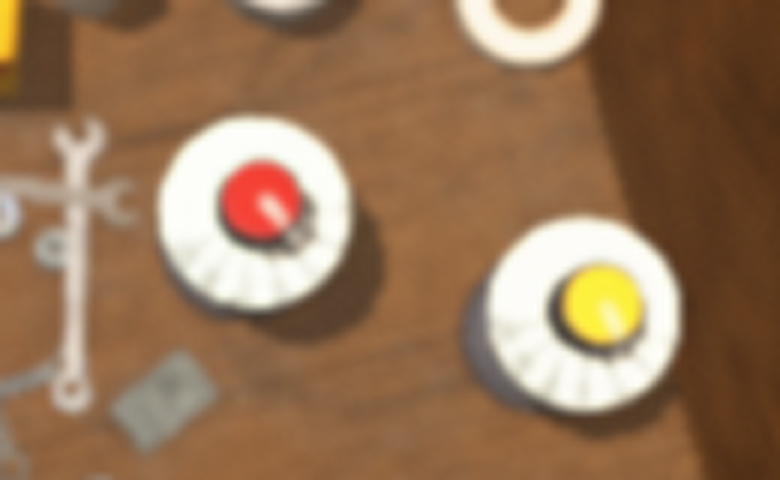

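Red's pointer points to the lower right, short of straight down, so its value is below 4. Next I move above red for a close look.

jog_arm([
  [[-20.5,-15.7,-1.6],[0,0,0],100],
  [[-20.5,-15.7,-1.6],[0,0,0],100],
  [[-20.5,-15.7,-1.6],[0,0,0],100],
  [[-20.5,-15.7,-1.6],[0,0,0],100],
  [[-20.5,-15.7,-1.6],[0,0,0],100],
  [[-20.5,-15.7,-1.6],[0,0,0],100],
  [[-20.5,-15.7,-1.6],[0,0,0],100],
  [[-20.5,-15.7,-1.6],[0,0,0],100],
])

```text
time: 1.1
tool_pos: [0.4983, 0.1094, 0.2418]
tool_rot: [-0.0, 0.229, 0.973, 0.0]
contact_force: [0.4, 1.3, -0.0]
gripper_width: 0.999
grasp_force: 0.0
```

```bash
python3 - <<'E'
from h import *
s=state(); q=s["tool_rot"]; M=R.from_quat([q[1],q[2],q[3],q[0]]).as_matrix()
print(s["time"],s["tool_pos"], M.T@(np.array([.562,-.02,.25])-s["tool_pos"])/.025)
E
```

```text
1.1 [0.4982863  0.10938562 0.24182423] [-4.58774702 -3.49742851 -0.32808298]
```

jog_arm([
  [[-4.6,-3.5,-0.3],[0,0,0],100],
  [[-4.6,-3.5,-0.3],[0,0,0],100],
  [[-4.6,-3.5,-0.3],[0,0,0],100],
  [[-4.6,-3.5,-0.3],[0,0,0],100],
])

```text
time: 1.6
tool_pos: [0.5618, -0.0187, 0.2489]
tool_rot: [-0.001, 0.23, 0.973, 0.0]
contact_force: [-0.9, 0.3, -0.7]
gripper_width: 0.999
grasp_force: 0.0
```

```bash
python3 - <<'E'
from h import *
s=state(); c=cam("wrist"); im,d=grab_frame("wrist"); np.savez("pics/w.npz",im=im,d=d,T=c[3])
print(s["time"],s["tool_pos"],s["joint_pos"])
hsv=cv2.cvtColor(im,cv2.COLOR_RGB2HSV)
m=cv2.inRange(hsv,(0,130,70),(6,255,255))|cv2.inRange(hsv,(172,130,70),(180,255,255)); k,_,st,ce=cv2.connectedComponentsWithStats(m)
for i in range(1,k):
    if st[i,4]>100: print(st[i].tolist(),ce[i],ray(c,*ce[i],.134))
cv2.imwrite("pics/w.png",cv2.cvtColor(im,cv2.COLOR_RGB2BGR))
E
```

```text
1.6 [ 0.56179726 -0.01869895  0.24888472] [-1.65954457e-01 -1.15909533e-01  1.71506351e+00  5.45233993e-04
  1.54397469e+00 -1.27323176e+00]
[370, 143, 93, 37, 618] [415.83980583 160.3802589 ] [0.61324237 0.12595    0.134     ]
[233, 164, 36, 35, 920] [250.8576087  181.59565217] [ 0.56256946 -0.02217508  0.134     ]
```

View pics/w.png

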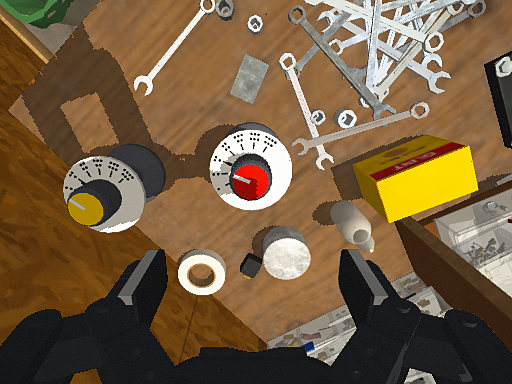

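The red driver's cap is at (251,182) and its disc is centred near (251,168). The pointer is toward (228,177). I'll take a closer crop and measure the angles.

```bash
cat > m.py <<'E'
from h import *
def rect(im,c,ctr,z=.096,half=.055,n=560):
    # top-down view at plane z: up=+x, right=-y
    f,cx,cy,T=c; K=np.array([[f,0,cx],[0,f,cy],[0,0,1]]); Ti=np.linalg.inv(T)
    W=np.array([[ctr[0]+a*half,ctr[1]+b*half,z] for a,b in((1,1),(1,-1),(-1,-1),(-1,1))])
    p=(K@(Ti[:3,:3]@W.T+Ti[:3,3:])); p=(p[:2]/p[2]).T.astype(np.float32)
    H=cv2.getPerspectiveTransform(p,np.float32([[0,0],[n,0],[n,n],[0,n]]))
    return cv2.warpPerspective(im,H,(n,n),flags=cv2.INTER_CUBIC)
E
python3 - <<'E'
from m import *
a=np.load("pics/w.npz"); im=a["im"]; c=(*cam("wrist")[:3],a["T"])
hsv=cv2.cvtColor(im,cv2.COLOR_RGB2HSV)
m=cv2.inRange(hsv,(0,0,170),(180,60,255)); m=cv2.morphologyEx(m,cv2.MORPH_CLOSE,np.ones((5,5)))
cs=[k for k in cv2.findContours(m,0,2)[0] if cv2.pointPolygonTest(cv2.convexHull(k),(251,172),False)>0 and cv2.contourArea(k)>1000]
for k in cs:
    P=np.array([ray(c,*p[0],.096) for p in cv2.convexHull(k)]); e=cv2.minEnclosingCircle((P[:,:2]*1000).astype(np.float32)); print(e)
    ctr=np.array(e[0])/1000
r=rect(im,c,ctr); cv2.imwrite("pics/r.png",cv2.cvtColor(r,cv2.COLOR_RGB2BGR))
E
```

```text
((562.0728149414062, -22.535175323486328), 44.852813720703125)
```

View pics/r.png

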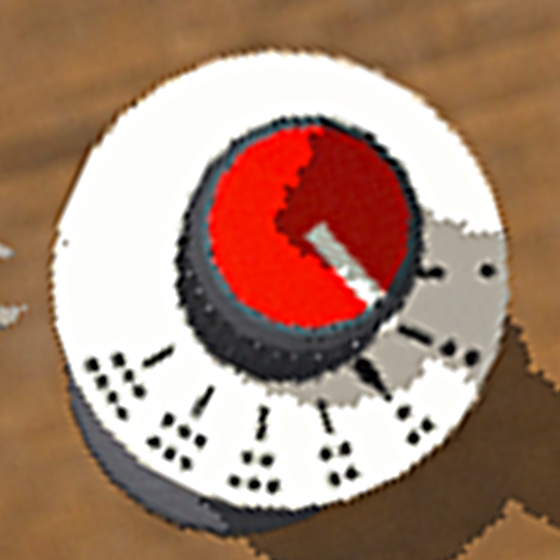

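The rectified view shows the pointer at (372,375) on the 3-dot tick. The 5-dot tick is 50° clockwise of it. The centre is (0.562, -0.0225) and the radius measures 44.9 mm against a true 45 mm. I'll pre-turn by −50°, which keeps the pads clear of the pointer, and descend.

jog_arm([
  [[-0.07,-0.14,0.5],[0,0,-1.25],100],
  [[-0.07,-0.14,1.2],[0,0,-2.5],100],
  [[-0.07,-0.14,2],[0,0,-3.75],100],
  [[-0.07,-0.14,3],[0,0,-5],100],
  [[-0.07,-0.14,4],[0,0,-6.25],100],
  [[-0.07,-0.14,5],[0,0,-6.25],100],
  [[-0.07,-0.14,5.7],[0,0,-6.25],100],
  [[-0.07,-0.14,6],[0,0,-6.25],100],
])

```text
time: 2.65
tool_pos: [0.561, -0.0208, 0.0984]
tool_rot: [-0.001, -0.205, 0.979, 0.0]
contact_force: [-1.0, 0.0, 0.6]
gripper_width: 0.996
grasp_force: 0.0
```

jog_arm([
  [[0,0,0],[0,0,0],75],
  [[0,0,0],[0,0,0],60],
  [[0,0,0],[0,0,0],50],
  [[0,0,0],[0,0,0],40],
  [[0,0,0],[0,0,0],35],
  [[0,0,0],[0,0,0],35],
])

```text
time: 3.4
tool_pos: [0.5625, -0.0219, 0.1011]
tool_rot: [0.001, -0.204, 0.979, 0.0]
contact_force: [-2.4, 2.4, 5.8]
gripper_width: 0.459
grasp_force: 59.8
```

```bash
python3 - <<'E'
from h import *
s=state(); print(s["time"],s["tool_pos"],s["gripper_width"],s["grasp_force"],s["contact_force"],s["joint_pos"])
im,d=grab_frame("wrist"); cv2.imwrite("pics/g.png",cv2.cvtColor(im,cv2.COLOR_RGB2BGR))
E
```

```text
3.4 [ 0.56248629 -0.02189151  0.10110437] 0.4589932568942553 59.82274345122278 [-2.43567967  2.40713242  5.78937601] [-1.71555084e-01 -1.41555956e-03  1.85770966e+00  8.85589213e-04
  1.28426319e+00 -2.15338854e+00]
```

View pics/g.png

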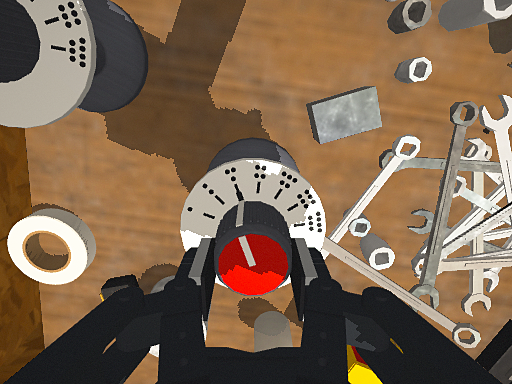

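The pads grip the sleeve with the pointer between them, on tick 3 near (238,190). Next I turn it 50° clockwise.

jog_arm([
  [[0,0,-0.08],[0,0,1],35],
  [[0,0,-0.08],[0,0,2],35],
  [[0,0,-0.08],[0,0,3],35],
  [[0,0,-0.08],[0,0,4],35],
  [[0,0,-0.08],[0,0,5],35],
  [[0,0,-0.08],[0,0,5.8],35],
  [[0,0,-0.08],[0,0,6.25],35],
  [[0,0,-0.08],[0,0,6.25],35],
])

```text
time: 4.45
tool_pos: [0.5623, -0.0215, 0.1012]
tool_rot: [0.0, 0.229, 0.974, 0.001]
contact_force: [3.0, 3.0, -3.7]
gripper_width: 0.451
grasp_force: 61.7
```

```bash
python3 - <<'E'
from h import *
s=state(); print(s["time"],s["tool_pos"],s["gripper_width"],s["grasp_force"],s["contact_force"],s["ft_torque"])
im,d=grab_frame("wrist"); cv2.imwrite("pics/t.png",cv2.cvtColor(im,cv2.COLOR_RGB2BGR))
E
```

```text
4.45 [ 0.5623387  -0.02152889  0.10122079] 0.45114643735615567 61.677222568541765 [ 2.98108827  3.04169898 -3.70459197] [ 0.55374436 -0.52100791  0.00585414]
```

View pics/t.png

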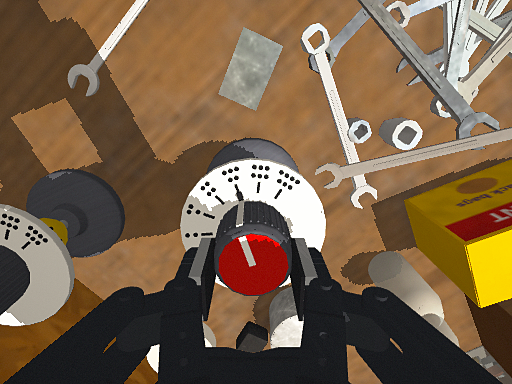

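The pointer now sits two ticks further on, with the 6 and 7 groups to its right. I'll let go and lift off.

jog_arm([
  [[0,0,0],[0,0,0],60],
  [[0,0,0],[0,0,0],80],
  [[0,0,0],[0,0,0],100],
  [[0,0,0],[0,0,0],100],
  [[0,0,-0.8],[0,0,0],100],
  [[0,0,-2.5],[0,0,0],100],
  [[0,0,-4.5],[0,0,0],100],
  [[0,0,-6],[0,0,0],100],
])

```text
time: 5.5
tool_pos: [0.5627, -0.0223, 0.2561]
tool_rot: [0.002, 0.229, 0.973, 0.0]
contact_force: [0.0, 0.8, -0.4]
gripper_width: 1.002
grasp_force: 0.0
```

jog_arm([
  [[0,0,0],[0,0,0],100],
  [[0,0,0],[0,0,0],100],
])

```text
time: 5.75
tool_pos: [0.5617, -0.0221, 0.2517]
tool_rot: [0.0, 0.229, 0.973, -0.0]
contact_force: [-1.1, 0.7, 0.0]
gripper_width: 1.001
grasp_force: 0.0
```

```bash
python3 - <<'E'
from m import *
s=state(); c=cam("wrist"); im,d=grab_frame("wrist")
print(s["time"],s["tool_pos"],s["contact_force"])
r=rect(im,c,(.562,-.0225)); r2=rect(im,c,(.515,-.179))
cv2.imwrite("pics/f.png",cv2.cvtColor(cv2.resize(np.hstack([r,r2]),(800,400)),cv2.COLOR_RGB2BGR))
E
```

```text
5.75 [ 0.5617453  -0.02211164  0.25167084] [-1.0923219   0.66292977  0.03234541]
```

View pics/f.png

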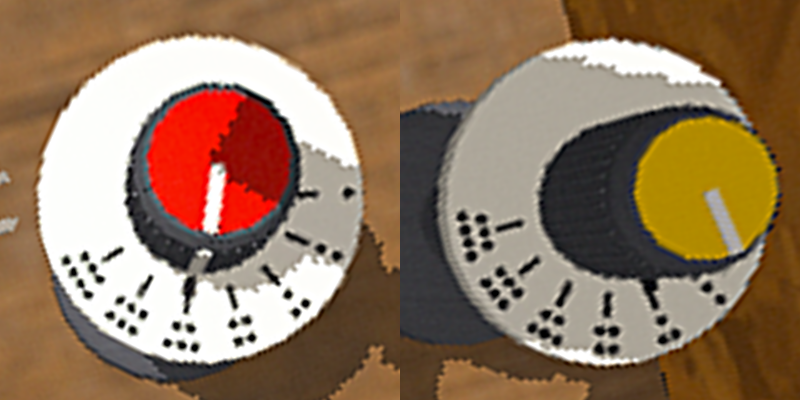

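The red pointer, at (190,290), is on the 5-dot tick. Yellow was never touched.

```bash
python3 -c "
from plant import *
print(job_done())"
```

```text
the job is handed in; nothing more can be done
None
```

The red driver is set to 5: the last picture shows its pointer on the 5-dot tick. The arm is clear above it, the blue and yellow drivers were not touched, and the job was handed in at about 5.8 s.

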